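# Throw the interlocked gas levers in the order the lock permits

### The arm

A 7-joint arm with a two-finger parallel gripper is mounted at the origin on the work surface. World frame = base frame: x ahead of the robot, y to its left, z up, the work surface at z = 0. Lengths are in m, angles in rad, forces in N, time in s.
With the tool pointing down it reaches from about 0.4 to 0.9 m from the base axis. Payload 5.6 kg.
Tool frame: the origin (TCP) lies between the finger pads; the fingertips stand 14 mm ahead of it and the grasp point (between the pads) lies 5 mm behind it; z points along the fingers, y is the direction in which the jaws open and shut (so a half turn about z gives the same grasp; the last joint's range is limited). The gripper opens to 92 mm and grips with 3 to 60 N. Pads are 20 mm wide; open, the fingers measure 128 mm over their backs; the gripper's body (75 mm by 189 mm) begins 69 mm behind the grasp point.
Start: joints at [-1.309, 0.468, -0.012, 1.603, 0.006, 1.071, -0.056], TCP at [0.195, 0.62, 0.198] pointing down, gripper open.
Joint ranges: [-2.53, 2.53], [-0.31, 2.02], [-1.57, 1.55], [0.28, 2.44], [-1.29, 4.43], [0.15, 1.84], [-2.92, 2.92]. Speed limits (rad/s): [2.57, 2.57, 3.14, 3.14, 3.14, 3.14, 3.14].

### API

Orientations are given as a rotation vector (axis times angle).
In Python, from workcell import sensors, get_image, calibration, ticket gives the robot as it stands.
- The arm moves only by the tool arm_command, never from a script. Its argument "moves" is a list of rows, each a list of 3 entries, a list of its own where there are three numbers: the shift along the tool's x, y, z in units of 0.1 m (1.0 is 0.1 m), then the turn, a rotation vector about the tool's x, y, z in units of 120 degrees (1.0 is 120 degrees), then the closure, from 0 (fully open) to 1 (shut). In form: [[[x, y, z], [ax, ay, az], fingers], ...]. A call has 1 to 10 rows; each row is the pose to reach, as a shift and turn from the pose measured when the call began, along the tool's axes at that moment; what a row does not reach only later rows make up. A row lasts 1/8 s, in which the tool goes at most 62.5 mm and 10.7 degrees, less where a joint would pass 70% of its speed; a pose out of reach is approached as far as the arm can. A call with a number of a shift or a turn outside -1 to 1 is refused whole. A call with a gripper value outside its range is refused whole. The fingers move at their own pace and stop on an object; the grip force is fixed at half the most. Time passes only in rows, so rows that repeat a pose let the fingers close. It gives the time, the measured TCP pose, the force and the opening at its end, in the units of the state.
- sensors.sense(): the state, without advancing time (a new reading comes with each control period).
- get_image(name): name is "side" or "top"; returns (picture, depth): 420x560x3 uint8, blue, green, red; 420x560 float32, m along the optical axis (not along the pixel's ray), 0 where there is no reading.
- calibration(name): a dict with "intrinsics" (3x3 intrinsics, pixels), "world_from_camera" (4x4, takes a point from camera to world coordinates). Camera axes: x right, y down, z forward; pixel columns grow to the right and rows downward; lengths in m; the calibration is good to about 2 mm. A picture is of the moment at which its call begins. calibration takes no time and is no camera call.
- ticket.finish_job(): hands the job in, once; it reports no verdict.
The state is a dict: "t": time; "qpos": joint angles; "qvel": joint speeds; "effort": joint torques, N m; "eef_pos": TCP position; "eef_rot": TCP orientation; "ft_force": force on the tool from outside, world axes, zero at the start; "wrist_torque": the same for the moment, N m; "opening": finger opening in m.
Only numpy, scipy, OpenCV 4.12 (cv2) and the standard library are available. Lean on these libraries where they do the work, as an engineer would, in place of code of your own. Each camera call takes 0.05 s, during which the arm holds its last target. There are 200 camera calls.

### The job

Switch the gas on at the interlocked valve bank: throw all three levers fully over, away from the robot, and then slide the locking bar fully home to the left so that they are secured. The interlock lets the levers go in one order only, which is not marked and changes from run to run: feel each lever, leave one that is blocked and try another, never load any part of the bank with more than 25 N (both fingers of a grip counted together), and leave the other things on the bench undisturbed.

Things in the scene. Friction and masses are not known exactly. Their poses are not given: they have to be found in the camera images.
- bank: valve bank, a white box 220 (x) x 380 (y) x 85 high with grey top, fixed; origin: centre of its underside; x points away from the robot, the way the levers are thrown; y left along the bank; z up; its yaw varies. Levers hinge at x = 0, y = 110 (left), 20 (middle), -70 (right). Brass stubs and a pipe behind it reach to x = 140, under 60 high
- lever_left (a joint): hinge angle of the left (+y) lever, rad: 0 leans towards the robot (26 deg off upright), 0.90 is fully over, leaning away; starts at 0 to 0.06, stays where left. Locked: moves only to about 0.12, then a springy stop (about 1.4 N per mm at the knob). Free: light friction all the way to a soft buffer (same stiffness) at 0.90. It frees the next lever, or last the bar, only past about 0.78
- lever_middle (a joint): hinge angle of the middle lever, rad: 0 leans towards the robot (26 deg off upright), 0.90 is fully over, leaning away; starts at 0 to 0.06, stays where left. Locked: moves only to about 0.12, then a springy stop (about 1.4 N per mm at the knob). Free: light friction all the way to a soft buffer (same stiffness) at 0.90. It frees the next lever, or last the bar, only past about 0.78
- lever_right (a joint): hinge angle of the right (-y) lever, rad: 0 leans towards the robot (26 deg off upright), 0.90 is fully over, leaning away; starts at 0 to 0.06, stays where left. Locked: moves only to about 0.12, then a springy stop (about 1.4 N per mm at the knob). Free: light friction all the way to a soft buffer (same stiffness) at 0.90. It frees the next lever, or last the bar, only past about 0.78
- lever_left_knob (a point): centre of the 28 diameter black ball knob of the left lever, at its present angle. The lever is a straight steel rod, 12 diameter, 125 from hinge line to knob centre, out of a slot in the bank's top; the hinge line runs along the bank's y, 65 above its underside. Throwing takes about 2.5 N at the knob, 3.5 to 4.5 N when pushed on the rod 85 above the hinge line
- lever_middle_knob (a point): centre of the 28 diameter black ball knob of the middle lever, at its present angle. The lever is a straight steel rod, 12 diameter, 125 from hinge line to knob centre, out of a slot in the bank's top; the hinge line runs along the bank's y, 65 above its underside. Throwing takes about 2.5 N at the knob, 3.5 to 4.5 N when pushed on the rod 85 above the hinge line
- lever_right_knob (a point): centre of the 28 diameter black ball knob of the right lever, at its present angle. The lever is a straight steel rod, 12 diameter, 125 from hinge line to knob centre, out of a slot in the bank's top; the hinge line runs along the bank's y, 65 above its underside. Throwing takes about 2.5 N at the knob, 3.5 to 4.5 N when pushed on the rod 85 above the hinge line
- bar (a joint): travel of the locking bar, m: 0 = open (right), 0.060 = fully home (left); slides along the bank's +y at x = -85, its grip at y = -165 when 0. Takes about 2 N, stays where left, starts at 0 to 0.002. Until all three levers are over it moves only about 4 mm, then a springy stop (1.5 N per mm); at 0.060 a soft buffer of the same stiffness
- bar_knob (a point): centre of the bar's upright grip's black round head, 24 diameter x 18 high, 39 above the bank's top (124 above the bench); below it the grip is a steel post 18 x 18 down to the top. The grip stands at the right end of a flat steel strip. Given at the bar's present travel
- vial: small amber glass vial, 22 diameter x 46, standing on the bank's top near its left end; a bystander, loose, origin at the centre of its underside, z up
- dish: clear culture dish, 56 diameter x 12, lying on the bank's top near its right end, behind the bar; a bystander, loose, origin at the centre of its underside, z up
- meter: dark hand-held lab meter, 90 x 190 x 50, lying to the left of the bank; a bystander, loose, origin at the centre of its underside, z up
- slide_box: closed blue slide box, 90 x 150 x 35, lying to the right of the bank; a bystander, loose, origin at the centre of its underside, z up
- wash_bottle: white bottle with a red cap, 68 diameter x 140, behind the bank's right end; a bystander, loose, origin at the centre of its underside, z up
- tip_rack: grey pipette-tip rack, 80 x 120 x 51, behind the bank; a bystander, loose, origin at the centre of its underside, z up
- beaker: glass beaker, 70 diameter x 85, behind the bank's left end; a bystander, loose, origin at the centre of its underside, z up

How it is judged:
On the way:
1. all three levers are thrown fully over (value of joint each of lever_left, lever_middle, lever_right above 0.8 rad), for 0.2 s.
At the end, for the whole second after the job is handed in: All three levers lean fully away from the robot (angle above 0.80 of 0.90 rad), the locking bar is home (within 5 mm of its end) and at rest (all of step 1 and value of joint bar above 0.055 m and velocity of joint bar below 0.01 m/s); the robot touches nothing.
It fails at once if a part of the bank is pressed with more than 25 N (contact force between any of the fingers, the arm and bank above 25 N).
It fails at once if a bystander is moved by more than 25 mm (distance of any of vial, dish, meter, slide_box, wash_bottle, tip_rack, beaker from where it was at the start of the episode above 0.025 m).
It also fails if it takes over 69 s, if anything falls off the work surface, if the arm or the gripper's body presses on something with over 40 N, if the wrist force passes 120 N, or if a joint passes its speed limit or range.

## Working session

There is one attempt and no reset: what is moved stays moved. The work goes in short steps, Python scripts to look and compute and a tool call to move; the robot and the scene stay as the last step left them, time stands still between calls to the robot, and variables do not carry over. Pictures are saved under pics/ and viewed, about 8 in all and at most 12, crops included, and the job is handed in when it is done.

Besides the shell and the picture viewer there is one more tool, called after "Request:" as name(argument=value, ...), one argument or row to a line, values as JSON. arm_command: Moves the arm, as the interface text tells. Its arguments: {"type":"object","properties":{"moves":{"type":"array"}},"required":["moves"]}

```bash
mkdir -p pics
cat > h.py <<'E'
import numpy as np, cv2
from workcell import sensors, get_image, calibration, ticket
from scipy.spatial.transform import Rotation as R
E
python3 - <<'E'
from h import *
for n in("top","side"):
    im,d=get_image(n); cv2.imwrite(f"pics/{n}0.png",im); np.save(f"pics/{n}0.npy",d); c=calibration(n); print(n,c)
print(sensors.sense())
E
```

```text
top {'intrinsics': array([[488.04196899,   0.        , 281.95610159],
       [  0.        , 488.04196899, 207.98320653],
       [  0.        ,   0.        ,   1.        ]]), 'world_from_camera': array([[ 7.97231580e-04, -9.92468389e-01,  1.22498412e-01,
         4.52092895e-01],
       [-9.99997995e-01, -1.01622093e-03, -1.72522373e-03,
         3.82147694e-02],
       [ 1.83671547e-03, -1.22496791e-01, -9.92467210e-01,
         1.57572240e+00],
       [ 0.00000000e+00,  0.00000000e+00,  0.00000000e+00,
         1.00000000e+00]])}
side {'intrinsics': array([[431.99784029,   0.        , 282.34046235],
       [  0.        , 431.99784029, 213.95282838],
       [  0.        ,   0.        ,   1.        ]]), 'world_from_camera': array([[ 7.17495303e-01, -4.22473216e-01,  5.53820253e-01,
         6.49603511e-05],
       [-6.96220416e-01, -4.59899816e-01,  5.51152694e-01,
        -5.43600107e-01],
       [ 2.18545815e-02, -7.81030436e-01, -6.24110436e-01,
         8.09508951e-01],
       [ 0.00000000e+00,  0.00000000e+00,  0.00000000e+00,
         1.00000000e+00]])}
{'t': 0.1, 'qpos': array([-1.30897903,  0.46826952, -0.01164663,  1.60349866,  0.00600112,
        1.07139836, -0.05629549]), 'qvel': array([-0.00107355, -0.00193068,  0.00038171, -0.00116146,  0.00055761,
        0.0001772 ,  0.0004256 ]), 'effort': array([ 2.72126699e-04, -5.21651423e+01, -1.28313334e-02, -2.44370127e+01,
       -5.67978504e-02,  1.40425927e-02,  8.09475273e-05]), 'eef_pos': array([0.19495661, 0.6195144 , 0.19706196]), 'eef_rot': array([-4.76964701e-01, -3.10503149e+00,  2.40728474e-03]), 'ft_force': array([-0.1805179 , -0.8330126 ,  1.19253596]), 'wrist_torque': array([-0.06527276,  0.00706863,  0.00157415]), 'opening': 0.09190611300956698}
```

View pics/top0.png

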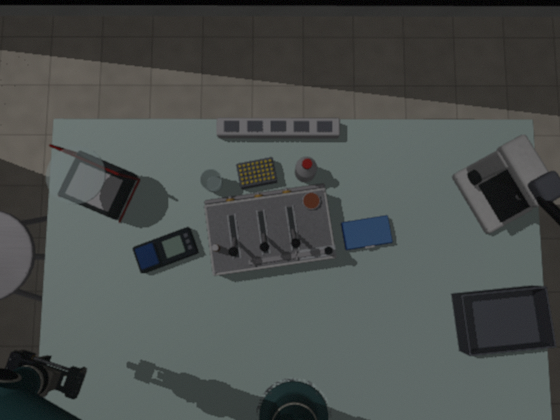

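View pics/side0.png

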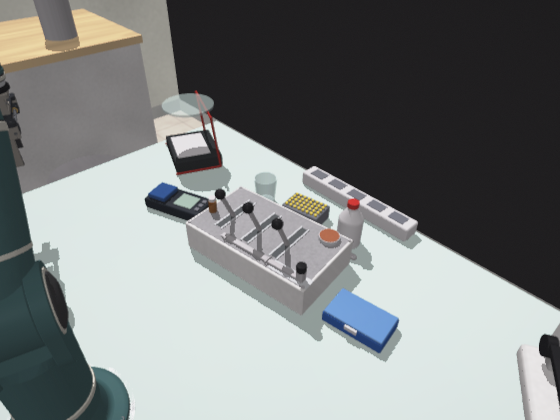

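Top view: lever knobs near (234,251), (264,246), (295,242); bar head (328,250); dish (312,201); vial about (216,247). Side view: knobs (220,194), (248,208), (277,224), bar head (301,268), vial (212,205), left of the left lever.

```bash
cat >> h.py <<'E'
def ray(n,u,v):
    c=calibration(n);K=c["intrinsics"];T=c["world_from_camera"]
    return T[:3,3],T[:3,:3]@np.linalg.solve(K,[u,v,1.])
def onplane(n,u,v,z):
    o,d=ray(n,u,v);return o+d*(z-o[2])/d[2]
def tri(a,b):
    (o1,d1),(o2,d2)=ray("top",*a),ray("side",*b)
    s=np.linalg.lstsq(np.c_[d1,-d2],o2-o1,rcond=None)[0]
    p,q=o1+s[0]*d1,o2+s[1]*d2
    return (p+q)/2,np.linalg.norm(p-q)
def blob(im,u,v,r=9,thr=45):
    p=im[v-r:v+r+1,u-r:u+r+1].max(2); m=(p<thr).astype(np.uint8)
    n,l,st,c=cv2.connectedComponentsWithStats(m)
    i=1+st[1:,4].argmax(); return c[i]+[u-r,v-r],st[i,4]
E
python3 - <<'E'
from h import *
t=cv2.imread("pics/top0.png");s=cv2.imread("pics/side0.png")
P=[]
for a,b in zip([(234,251),(264,246),(295,242),(328,250)],[(220,194),(248,208),(277,224),(301,268)]):
    x,na=blob(t,*a);y,nb=blob(s,*b);p,e=tri(x,y);P.append(p);print(x.round(1),na,y.round(1),nb,p.round(4),round(e,4))
P=np.array(P);yv=P[0]-P[2];print("yaw",np.degrees(np.arctan2(-yv[0],yv[1])),np.linalg.norm(yv))
# grey/white box outline in top
d=np.load("pics/top0.npy");c=calibration("top");K=c["intrinsics"];T=c["world_from_camera"]
v,u=np.mgrid[:420,:560];q=np.stack([(u-K[0,2])/K[0,0]*d,(v-K[1,2])/K[1,1]*d,d],-1)@T[:3,:3].T+T[:3,3]
m=((abs(q[...,2]-.085)<.008)&(q[...,0]>.3)&(q[...,0]<.62)&(abs(q[...,1])<.3)).astype(np.uint8)
n,l,st,cc=cv2.connectedComponentsWithStats(m);i=1+st[1:,4].argmax()
pts=q[l==i][:,:2].astype(np.float32);print(len(pts),np.median(q[l==i][:,2]),cv2.minAreaRect(pts))
A=cv2.resize(t[150:290,190:350],None,fx=5,fy=5,interpolation=2)[:600];B=cv2.resize(s[170:310,180:360],None,fx=4.4,fy=4.2,interpolation=2)
cv2.imwrite("pics/a.png",A);cv2.imwrite("pics/b.png",B)
E
```

```text
[232.5 250.4] 111 [219.6 194.2] 67 [0.5024 0.1772 0.1761] 0.0006
[264.3 245.7] 84 [247.5 207.8] 78 [0.5156 0.0862 0.1785] 0.0006
[296.5 242. ] 89 [276.6 223.9] 80 [ 0.5255 -0.005   0.1794] 0.0027
[328.2 250.4] 47 [301.3 269.5] 56 [ 0.5056 -0.1029  0.1194] 0.0022
yaw 7.23772302525423 0.18376140900133328
5915 0.08603533295458954 ((0.5522667765617371, 0.07362985610961914), (0.18984466791152954, 0.3803158104419708), 8.144938468933105)
```

View pics/b.png

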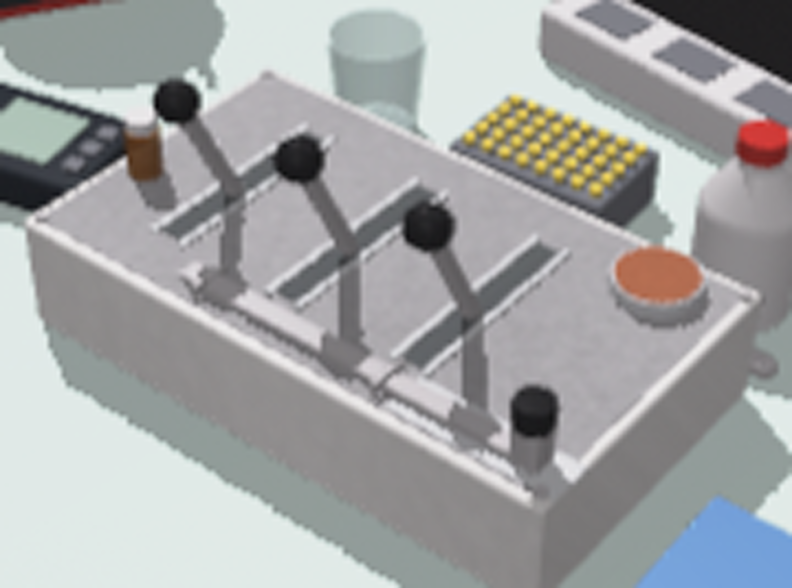

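Measured: origin ≈ (0.570, 0.073), yaw ≈ 7.3°. From this fit the bar head should be at (0.506, −0.1015), against (0.5056, −0.103) measured; the knob heights of 0.176–0.179 agree as well. I'll push with closed fingers: first turn the tool square to the bank, then travel.

```bash
cat >> h.py <<'E'
O=np.array([.5696,.073,0]);B=R.from_euler("z",7.3,degrees=True)
def loc(p): return B.inv().apply(np.asarray(p)-O)
def st():
    s=sensors.sense();r=B.inv()*R.from_rotvec(s["eef_rot"])
    print("t",round(s["t"],2),"local mm",(loc(s["eef_pos"])*1e3).round(1),"F bank",B.inv().apply(s["ft_force"]).round(1),
     "turn units to square",((r.inv()*R.from_matrix([[-1,0,0],[0,1,0],[0,0,-1]])).as_rotvec()/np.radians(120)).round(3),"q",s["qpos"].round(2))
E
python3 - <<'E'
from h import *
st();print("vial",loc(onplane("top",216,247,.131))*1e3)
E
```

```text
t 0.1 local mm [-302.2  589.7  197.1] F bank [-0.3 -0.8  1.2] turn units to square [-0.001 -0.    -0.206] q [-1.31  0.47 -0.01  1.6   0.01  1.07 -0.06]
vial [-35.02584055 163.14144485 131.        ]
```

Request:
arm_command(
  moves=[
    [[-0.78,-0.74,0],[0,0,-0.2],1],
    [[-0.78,-0.74,0],[0,0,-0.206],1],
    [[-0.78,-0.74,0],[0,0,-0.206],1],
    [[-0.78,-0.74,0],[0,0,-0.206],1],
  ],
)

```text
t: 0.6
eef_pos: [0.2474, 0.5251, 0.1971]
eef_rot: [0.196, -3.135, 0.003]
ft_force: [-0.1, 0.2, 0.1]
opening: 0.0538
```

```bash
python3 -c "from h import *;st()"
```

```text
t 0.6 local mm [-262.1  489.4  197.1] F bank [-0.1  0.2  0.1] turn units to square [-0.001 -0.    -0.001] q [-1.12  0.36 -0.08  1.77  0.03  1.01  0.48]
```

Request:
arm_command(
  moves=[
    [[-0.4,-0.95,0.04],[0,0,0],1],
    [[-0.4,-0.95,0.04],[0,0,0],1],
    [[-0.4,-0.95,0.04],[0,0,0],1],
  ],
)

```text
t: 0.98
eef_pos: [0.3006, 0.4336, 0.193]
eef_rot: [0.188, -3.135, 0.005]
ft_force: [-0.7, 0.3, 0.5]
opening: 0.0239
```

Request:
arm_command(
  moves=[
    [[-0.4,-0.95,0.04],[0,0,0],1],
    [[-0.4,-0.95,0.04],[0,0,0],1],
    [[-0.4,-0.95,0.04],[0,0,0],1],
  ],
)

```text
t: 1.35
eef_pos: [0.3527, 0.3427, 0.1892]
eef_rot: [0.181, -3.136, 0.006]
ft_force: [0.4, 0.4, -0.9]
opening: 0.0002
```

Request:
arm_command(
  moves=[
    [[-0.4,-0.95,0.04],[0,0,0],1],
    [[-0.4,-0.95,0.04],[0,0,0],1],
    [[-0.4,-0.95,0.04],[0,0,0],1],
  ],
)

```text
t: 1.72
eef_pos: [0.4043, 0.2525, 0.1855]
eef_rot: [-0.176, 3.137, -0.006]
ft_force: [0.1, 0.3, -0.1]
opening: 0.0002
```

Request:
arm_command(
  moves=[
    [[-0.35,-0.95,0.03],[0,0,0],1],
    [[-0.35,-0.95,0.03],[0,0,0],1],
    [[-0.35,-0.95,0.03],[0,0,0],1],
    [[-0.35,-0.95,0.03],[0,0,0],1],
  ],
)

```text
t: 2.22
eef_pos: [0.4491, 0.1649, 0.1828]
eef_rot: [0.181, -3.136, 0.004]
ft_force: [-0.6, -0.2, 0.4]
opening: 0.0001
```

Run:
```python
from h import *
st()
t,_=get_image("top");s,_=get_image("side")
A=cv2.resize(t[150:290,190:350],None,fx=3,fy=3,interpolation=2);B_=cv2.resize(s[150:290,170:320],None,fx=3,fy=3,interpolation=2)
cv2.imwrite("pics/c.png",cv2.hconcat([A[:420],B_[:420]])[:, :800])
```

```text
t 2.23 local mm [-107.8  106.4  182.8] F bank [-0.6 -0.1  0.4] turn units to square [-0.001 -0.    -0.006] q [-0.55  0.19  0.14  2.03 -0.03  0.92  1.3 ]
```

View pics/c.png

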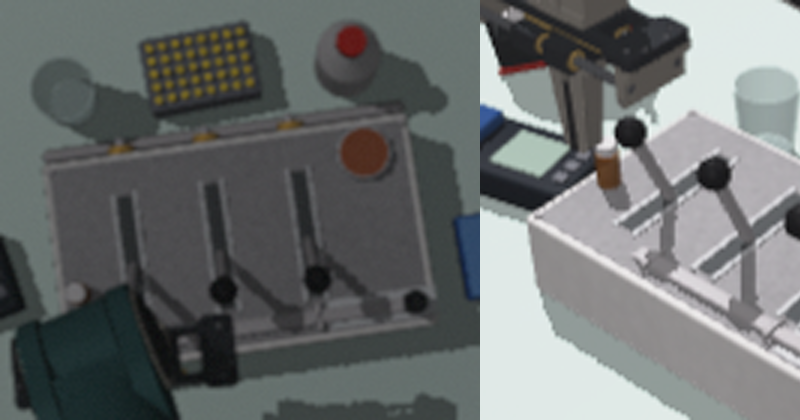

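Fingers are shut just in front of the left knob, at (655,60) in the crop, with the tip at knob height and the vial clear. Feeling the left lever.

Request:
arm_command(
  moves=[
    [[-0.22,0.03,0],[0,0,-0.006],1],
    [[-0.3,0.03,0],[0,0,-0.006],1],
    [[-0.38,0.03,0],[0,0,-0.006],1],
    [[-0.44,0.03,0],[0,0,-0.006],1],
    [[-0.5,0.03,0],[0,0,-0.006],1],
    [[-0.5,0.03,0],[0,0,-0.006],1],
    [[-0.5,0.03,0],[0,0,-0.006],1],
  ],
)

```text
t: 3.2
eef_pos: [0.4981, 0.1732, 0.1827]
eef_rot: [0.202, -3.135, 0.005]
ft_force: [-0.8, -0.6, 0.0]
opening: 0.0003
```

```bash
python3 -c "from h import *;st()"
```

```text
t 3.2 local mm [-58.2 108.5 182.7] F bank [-0.9 -0.5  0. ] turn units to square [-0.001 -0.     0.   ] q [-0.53  0.28  0.15  1.93 -0.05  0.94  1.35]
```

Request:
arm_command(
  moves=[
    [[-0.04,0,0],[0,0,0],1],
    [[-0.08,0,0],[0,0,0],1],
    [[-0.1,0,0],[0,0,0],1],
  ],
)

```text
t: 3.58
eef_pos: [0.5083, 0.1745, 0.1827]
eef_rot: [0.201, -3.135, 0.005]
ft_force: [-0.7, 0.1, 0.6]
opening: 0.0002
```

Run:
```python
from h import *
st()
s,_=get_image("side")
cv2.imwrite("pics/d.png",cv2.resize(s[150:290,180:340],None,fx=4,fy=4,interpolation=2))
```

```text
t 3.58 local mm [-47.9 108.4 182.7] F bank [-0.6  0.2  0.6] turn units to square [-0.001 -0.     0.   ] q [-0.52  0.29  0.15  1.9  -0.05  0.95  1.35]
```

View pics/d.png

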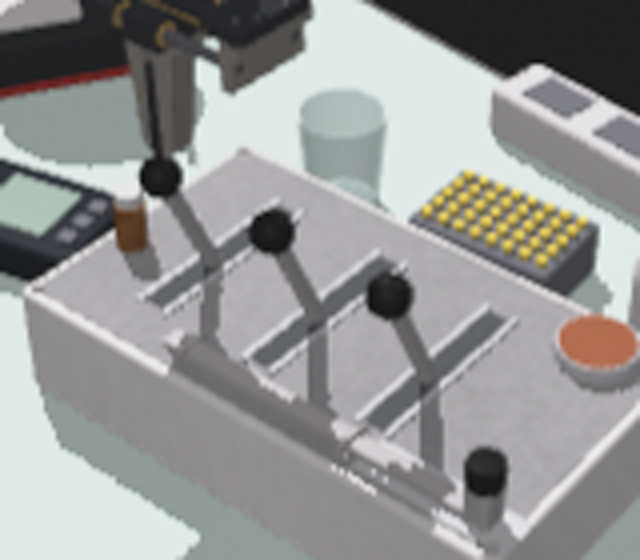

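Run:
```python
from h import *
s=sensors.sense();p=s["eef_pos"];r=R.from_rotvec(s["eef_rot"])
for n in("side","top"):
  c=calibration(n)
  for q in (p+r.apply([0,0,.014]),p,O+B.apply([-.053,.11,.177])):
    k=c["intrinsics"]@(np.linalg.inv(c["world_from_camera"])@np.r_[q,1])[:3];print(n,q.round(3),(k[:2]/k[2]).round(1))
im,d=get_image("side");_,dt=get_image("top")
for v in range(176,202,3): print(v,d[v,212:232:2].round(3))
print(blob(im,220,194))
```

```text
side [0.508 0.174 0.169] [222.5 196.1]
side [0.508 0.175 0.183] [222.1 191.5]
side [0.503 0.175 0.177] [220.3 194.1]
top [0.508 0.174 0.169] [233.7 248.4]
top [0.508 0.175 0.183] [233.2 248.2]
top [0.503 0.175 0.177] [233.1 250.2]
176 [1.45  1.445 1.035 1.031 1.026 1.015 1.026 1.029 1.035 1.45 ]
179 [1.434 1.432 1.042 1.036 1.032 1.025 1.03  1.034 1.043 1.442]
182 [1.42  1.421 1.046 1.04  1.039 1.032 1.036 1.044 1.045 1.422]
185 [1.408 1.407 1.052 1.049 1.046 1.039 1.04  1.046 1.407 1.409]
188 [1.393 1.396 1.391 1.392 1.053 1.046 1.395 1.391 1.397 1.393]
191 [1.373 1.382 1.053 1.054 1.057 1.055 1.061 1.379 1.386 1.381]
194 [1.362 1.366 1.057 1.054 1.054 1.057 1.055 1.368 1.228 1.226]
197 [1.135 1.137 1.062 1.056 1.057 1.059 1.066 1.214 1.216 1.214]
200 [1.134 1.14  1.148 1.344 1.2   1.078 1.08  1.087 1.2   1.202]
(array([219.5125, 193.2   ]), np.int32(80))
```

Run:
```python
from h import *
im,d=get_image("side");c=calibration("side")
for u,v in [(222,188),(222,185),(222,180),(216,182),(228,182),(220,194)]:
  z=d[v,u];p=np.r_[np.linalg.solve(c["intrinsics"],[u,v,1])*z,1];w=(c["world_from_camera"]@p)[:3];print(u,v,(loc(w)*1e3).round(1))
st()
```

```text
222 188 [-57.8  97.1 203.9]
222 185 [-56.   98.2 211.3]
222 180 [-58.   94.6 228.4]
216 182 [-57.8 116.6 212.8]
228 182 [174.7 318.7   1.8]
220 194 [-60.8 102.6 185.1]
t 3.77 local mm [-48.3 108.5 182.6] F bank [ 0.4 -0.1  0.7] turn units to square [-0.001 -0.     0.   ] q [-0.52  0.29  0.15  1.9  -0.05  0.95  1.35]
```

The picture shows the tip just above the left knob, untouched: depth puts the tip at z≈0.20, about 30 mm higher than the pose implies, which also explains the lack of force. I'll back off, lower by 30 mm and look.

Request:
arm_command(
  moves=[
    [[0.3,0,0],[0,0,0],1],
    [[0.6,0,0],[0,0,0],1],
    [[0.6,0,0.15],[0,0,0],1],
    [[0.6,0,0.3],[0,0,0],1],
    [[0.6,0,0.3],[0,0,0],1],
  ],
)

```text
t: 4.4
eef_pos: [0.4481, 0.1662, 0.1511]
eef_rot: [0.201, -3.132, 0.007]
ft_force: [0.1, 0.9, -0.2]
opening: 0.0004
```

Run:
```python
from h import *
st()
s,d=get_image("side");c=calibration("side")
cv2.imwrite("pics/e.png",cv2.resize(s[140:260,160:310],None,fx=5,fy=5,interpolation=2))
v,u=np.mgrid[:420,:560];K=c["intrinsics"]
q=np.stack([(u-K[0,2])/K[0,0]*d,(v-K[1,2])/K[1,1]*d,d],-1)@c["world_from_camera"][:3,:3].T+c["world_from_camera"][:3,3]
q=B.inv().apply((q-O).reshape(-1,3))*1e3
m=(q[:,0]>-135)&(q[:,0]<-75)&(abs(q[:,1]-108)<40)&(q[:,2]>95)&(q[:,2]<230)
f=q[m];print(m.sum(),f.min(0).round(0),f.max(0).round(0));print(f[np.argsort(f[:,2])[:6]].round(0))
```

```text
t 4.4 local mm [-108.7  107.9  151.1] F bank [ 0.2  0.9 -0.2] turn units to square [-0.002 -0.002  0.   ] q [-0.55  0.24  0.14  2.06 -0.04  0.85  1.31]
287 [-121.   71.   97.] [-91. 126. 230.]
[[ -91.   71.   97.]
 [-115.  118.  167.]
 [-118.  104.  168.]
 [-116.  102.  169.]
 [-120.  109.  171.]
 [-118.  118.  171.]]
```

View pics/e.png

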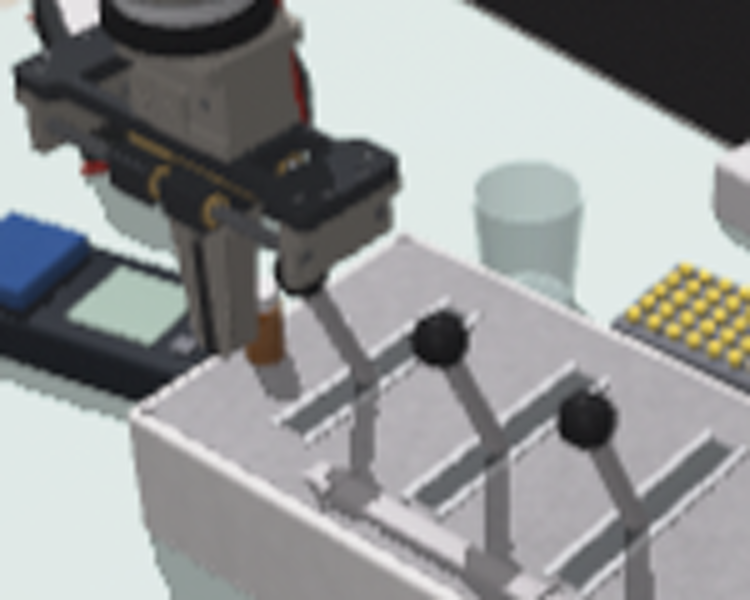

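Now the tip is at z≈0.167, at local (−108, 108), squarely in front of the left knob. Feeling again.

Request:
arm_command(
  moves=[
    [[-0.22,0.02,0],[0,0,0],1],
    [[-0.3,0.02,0],[0,0,0],1],
    [[-0.38,0.02,0],[0,0,0],1],
    [[-0.44,0.02,0],[0,0,0],1],
    [[-0.5,0.02,0],[0,0,0],1],
    [[-0.5,0.02,0],[0,0,0],1],
    [[-0.5,0.02,0],[0,0,0],1],
  ],
)

```text
t: 5.32
eef_pos: [0.4986, 0.1748, 0.1517]
eef_rot: [0.201, -3.134, 0.006]
ft_force: [0.2, 0.2, 0.0]
opening: 0.0006
```

```bash
python3 -c "from h import *;st()
print(blob(get_image('side')[0],222,193,12))"
```

```text
t 5.33 local mm [-57.5 110.1 151.7] F bank [0.2 0.2 0. ] turn units to square [-0.002 -0.001  0.   ] q [-0.53  0.32  0.15  1.95 -0.06  0.88  1.35]
(array([227.37931034, 188.37931034]), np.int32(29))
```

Request:
arm_command(
  moves=[
    [[-0.04,0,0],[0,0,0],1],
    [[-0.08,0,0],[0,0,0],1],
  ],
)

```text
t: 5.62
eef_pos: [0.5063, 0.1758, 0.1517]
eef_rot: [0.201, -3.134, 0.006]
ft_force: [-3.5, -0.9, 1.8]
opening: 0.0002
```

Run:
```python
from h import *
st()
s,d=get_image("side")
cv2.imwrite("pics/f.png",cv2.resize(s[140:260,160:310],None,fx=4,fy=4,interpolation=2))
```

```text
t 5.62 local mm [-49.7 110.  151.7] F bank [-3.6 -0.5  1.8] turn units to square [-0.002 -0.001  0.   ] q [-0.52  0.33  0.15  1.93 -0.06  0.88  1.35]
```

View pics/f.png

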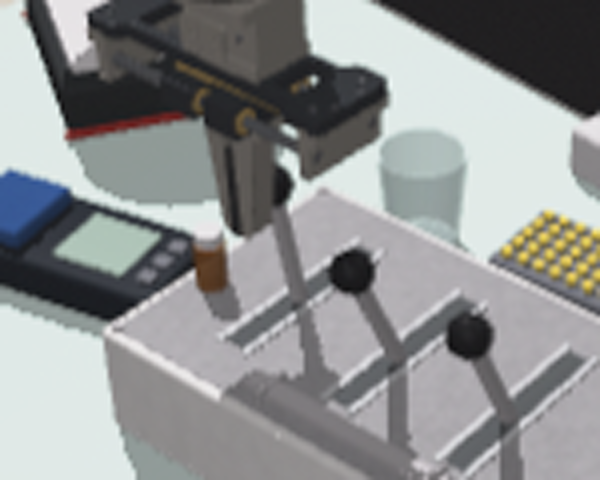

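Left lever is moving well past 0.12 rad with only ~3.6 N: it is free. Throwing it.

Request:
arm_command(
  moves=[
    [[-0.1,0,0],[0,0,0],1],
    [[-0.2,0,0],[0,0,0],1],
    [[-0.3,0,0],[0,0,0],1],
    [[-0.4,0,0],[0,0,0],1],
    [[-0.5,0,0],[0,0,0],1],
    [[-0.6,0,0],[0,0,0],1],
    [[-0.68,0,0],[0,0,0],1],
    [[-0.72,0,0],[0,0,0],1],
    [[-0.72,0,0],[0,0,0],1],
  ],
)

```text
t: 6.8
eef_pos: [0.5789, 0.1849, 0.1516]
eef_rot: [0.2, -3.135, 0.006]
ft_force: [-2.6, -0.4, -2.2]
opening: 0.0005
```

```bash
python3 -c "from h import *;st()"
```

```text
t 6.8 local mm [ 23.4 109.8 151.6] F bank [-2.7 -0.  -2.2] turn units to square [-0.002 -0.     0.   ] q [-0.49  0.45  0.16  1.76 -0.08  0.94  1.4 ]
```

Request:
arm_command(
  moves=[
    [[-0.04,0,0],[0,0,0],1],
    [[-0.08,0,0],[0,0,0],1],
    [[-0.08,0,0],[0,0,0],1],
  ],
)

```text
t: 7.18
eef_pos: [0.5855, 0.1857, 0.1508]
eef_rot: [0.2, -3.132, 0.007]
ft_force: [-4.9, -0.6, -3.2]
opening: 0.0001
```

```bash
python3 -c "from h import *;st()"
```

```text
t 7.17 local mm [ 30.1 109.8 150.8] F bank [-4.9  0.1 -3.2] turn units to square [-0.002 -0.002  0.   ] q [-0.48  0.46  0.16  1.74 -0.08  0.95  1.4 ]
```

Request:
arm_command(
  moves=[
    [[-0.03,0,0],[0,0,0],1],
    [[-0.03,0,0],[0,0,0],1],
  ],
)

```text
t: 7.42
eef_pos: [0.5868, 0.1858, 0.1502]
eef_rot: [0.2, -3.128, 0.008]
ft_force: [-6.4, -0.8, -1.0]
opening: 0.0002
```

```bash
python3 -c "from h import *;st()"
```

```text
t 7.42 local mm [ 31.4 109.7 150.2] F bank [-6.4  0.  -1. ] turn units to square [-0.002 -0.004  0.   ] q [-0.48  0.46  0.16  1.74 -0.08  0.96  1.41]
```

Left lever is at its buffer. Back off, go to the middle lever and feel it.

Request:
arm_command(
  moves=[
    [[0.5,0,0],[0,0,0],1],
    [[1.0,0,0],[0,0,0],1],
    [[1.0,0,0],[0,0,0],1],
    [[1.0,0,0],[0,0,0],1],
  ],
)

```text
t: 7.92
eef_pos: [0.4901, 0.1738, 0.1525]
eef_rot: [0.201, -3.132, 0.006]
ft_force: [1.2, -0.3, -1.7]
opening: 0.0003
```

Request:
arm_command(
  moves=[
    [[0.4,0,0],[0,-0.004,0],1],
    [[0.4,-0.5,0],[0,-0.004,0],1],
    [[0.4,-0.9,0],[0,-0.004,0],1],
    [[0.4,-0.9,0],[0,-0.004,0],1],
    [[0.4,-0.9,0],[0,-0.004,0],1],
  ],
)

```text
t: 8.55
eef_pos: [0.4634, 0.0801, 0.1533]
eef_rot: [-0.2, 3.128, -0.004]
ft_force: [-0.9, 0.8, 0.4]
opening: 0.0007
```

```bash
python3 -c "from h import *;st()"
```

```text
t 8.55 local mm [-104.4   20.5  153.3] F bank [-0.8  0.9  0.4] turn units to square [-0.002  0.003  0.   ] q [-0.42  0.22  0.2   2.09 -0.05  0.83  1.51]
```

Request:
arm_command(
  moves=[
    [[-0.22,0,0],[0,0,0],1],
    [[-0.3,0,0],[0,0,0],1],
    [[-0.38,0,0],[0,0,0],1],
    [[-0.44,0,0],[0,0,0],1],
    [[-0.5,0,0],[0,0,0],1],
    [[-0.52,0,0],[0,0,0],1],
    [[-0.52,0,0],[0,0,0],1],
  ],
)

```text
t: 9.43
eef_pos: [0.5154, 0.0869, 0.1537]
eef_rot: [-0.2, 3.127, -0.004]
ft_force: [-1.5, 0.6, 2.1]
opening: 0.0007
```

```bash
python3 -c "from h import *;st()"
```

```text
t 9.43 local mm [-52.   20.7 153.7] F bank [-1.5  0.8  2.1] turn units to square [-0.002  0.004  0.   ] q [-0.4   0.3   0.2   1.97 -0.07  0.87  1.53]
```

Request:
arm_command(
  moves=[
    [[-0.03,0,0],[0,0,0],1],
    [[-0.06,0,0],[0,0,0],1],
  ],
)

```text
t: 9.68
eef_pos: [0.5214, 0.0876, 0.1538]
eef_rot: [-0.2, 3.127, -0.004]
ft_force: [-3.1, -0.8, 1.8]
opening: 0.0007
```

```bash
python3 -c "from h import *;st();print(blob(get_image('side')[0],256,202,14))"
```

```text
t 9.68 local mm [-45.9  20.6 153.8] F bank [-3.2 -0.3  1.8] turn units to square [-0.002  0.004  0.   ] q [-0.4   0.31  0.2   1.96 -0.08  0.87  1.54]
(array([245.80645161, 200.51612903]), np.int32(31))
```

Middle is free as well (3.2 N moving, past the stop). Throwing.

Request:
arm_command(
  moves=[
    [[-0.1,0,0.02],[0,0,0],1],
    [[-0.2,0,0.02],[0,0,0],1],
    [[-0.3,0,0.02],[0,0,0],1],
    [[-0.4,0,0.02],[0,0,0],1],
    [[-0.5,0,0.02],[0,0,0],1],
    [[-0.6,0,0.02],[0,0,0],1],
    [[-0.68,0,0.02],[0,0,0],1],
    [[-0.72,0,0.02],[0,0,0],1],
    [[-0.75,0,0.02],[0,0,0],1],
    [[-0.75,0,0.02],[0,0,0],1],
  ],
)

```text
t: 10.98
eef_pos: [0.5964, 0.097, 0.1524]
eef_rot: [-0.2, 3.126, -0.005]
ft_force: [-2.0, -1.3, -3.4]
opening: 0.0009
```

```bash
python3 -c "from h import *;st()"
```

```text
t 10.97 local mm [ 29.6  20.4 152.4] F bank [-2.1 -1.1 -3.4] turn units to square [-0.002  0.004  0.   ] q [-0.38  0.43  0.2   1.78 -0.1   0.93  1.57]
```

Request:
arm_command(
  moves=[
    [[-0.03,0,0],[0,0,0],1],
    [[-0.06,0,0],[0,0,0],1],
    [[-0.06,0,0],[0,0,0],1],
  ],
)

```text
t: 11.35
eef_pos: [0.5998, 0.0975, 0.1513]
eef_rot: [-0.2, 3.132, -0.005]
ft_force: [-6.5, -0.7, -4.1]
opening: 0.0003
```

```bash
python3 -c "from h import *;st()"
```

```text
t 11.35 local mm [ 33.   20.5 151.3] F bank [-6.6  0.1 -4.1] turn units to square [-0.002  0.001  0.   ] q [-0.37  0.44  0.2   1.77 -0.1   0.94  1.57]
```

Middle is at the buffer. Next the right lever.

Request:
arm_command(
  moves=[
    [[0.5,0,0],[0,0,0],1],
    [[1.0,0,0],[0,0,0],1],
    [[1.0,0,0],[0,0,0],1],
    [[1.0,0,0],[0,0,0],1],
  ],
)

```text
t: 11.85
eef_pos: [0.5033, 0.0854, 0.1527]
eef_rot: [-0.2, 3.127, -0.004]
ft_force: [-0.1, 0.5, -0.1]
opening: 0.0001
```

Request:
arm_command(
  moves=[
    [[0.4,0,0],[0,0,0],1],
    [[0.4,-0.5,0],[0,0,0],1],
    [[0.4,-0.9,0],[0,0,0],1],
    [[0.4,-0.9,0],[0,0,0],1],
    [[0.4,-0.9,0],[0,0,0],1],
  ],
)

```text
t: 12.48
eef_pos: [0.4764, -0.0084, 0.1528]
eef_rot: [-0.2, 3.125, -0.003]
ft_force: [0.6, 0.3, -0.3]
opening: 0.0004
```

```bash
python3 -c "from h import *;st()"
```

```text
t 12.47 local mm [-102.7  -68.9  152.8] F bank [ 0.6  0.2 -0.3] turn units to square [-0.001  0.005  0.   ] q [-0.28  0.23  0.26  2.08 -0.07  0.83  1.72]
```

Request:
arm_command(
  moves=[
    [[-0.22,0,0],[0,0,0],1],
    [[-0.3,0,0],[0,0,0],1],
    [[-0.38,0,0],[0,0,0],1],
    [[-0.44,0,0],[0,0,0],1],
    [[-0.5,0,0],[0,0,0],1],
    [[-0.52,0,0],[0,0,0],1],
    [[-0.52,0,0],[0,0,0],1],
  ],
)

```text
t: 13.35
eef_pos: [0.5284, -0.0015, 0.1534]
eef_rot: [-0.2, 3.124, -0.003]
ft_force: [-1.9, 0.5, 1.2]
opening: 0.0001
```

```bash
python3 -c "from h import *;st()"
```

```text
t 13.35 local mm [-50.3 -68.7 153.4] F bank [-1.8  0.8  1.2] turn units to square [-0.001  0.005  0.   ] q [-0.27  0.31  0.25  1.96 -0.1   0.87  1.73]
```

Request:
arm_command(
  moves=[
    [[-0.03,0,0],[0,0,0],1],
    [[-0.06,0,0],[0,0,0],1],
  ],
)

```text
t: 13.6
eef_pos: [0.5345, -0.0008, 0.1535]
eef_rot: [-0.2, 3.124, -0.003]
ft_force: [-2.5, 0.4, 2.6]
opening: 0.0005
```

```bash
python3 -c "from h import *;st()"
```

```text
t 13.6 local mm [-44.2 -68.8 153.5] F bank [-2.4  0.7  2.6] turn units to square [-0.001  0.005  0.   ] q [-0.27  0.32  0.25  1.95 -0.1   0.87  1.73]
```

Right is free too. Throwing.

Request:
arm_command(
  moves=[
    [[-0.1,0,0.02],[0,0,0],1],
    [[-0.2,0,0.02],[0,0,0],1],
    [[-0.3,0,0.02],[0,0,0],1],
    [[-0.4,0,0.02],[0,0,0],1],
    [[-0.5,0,0.02],[0,0,0],1],
    [[-0.6,0,0.02],[0,0,0],1],
    [[-0.68,0,0.02],[0,0,0],1],
    [[-0.72,0,0.02],[0,0,0],1],
    [[-0.75,0,0.02],[0,0,0],1],
    [[-0.75,0,0.02],[0,0,0],1],
  ],
)

```text
t: 14.85
eef_pos: [0.609, 0.0086, 0.1523]
eef_rot: [-0.2, 3.124, -0.003]
ft_force: [-2.8, -1.6, -2.6]
opening: 0.0003
```

```bash
python3 -c "from h import *;st()"
```

```text
t 14.85 local mm [ 30.9 -68.9 152.3] F bank [-2.9 -1.2 -2.6] turn units to square [-0.001  0.005  0.   ] q [-0.26  0.44  0.25  1.77 -0.13  0.93  1.74]
```

Request:
arm_command(
  moves=[
    [[-0.03,0,0],[0,0,0],1],
    [[-0.06,0,0],[0,0,0],1],
    [[-0.06,0,0],[0,0,0],1],
  ],
)

```text
t: 15.22
eef_pos: [0.6125, 0.0091, 0.1512]
eef_rot: [-0.2, 3.13, -0.003]
ft_force: [-7.2, -0.9, -4.5]
opening: 0.0009
```

```bash
python3 -c "from h import *;st()"
```

```text
t 15.22 local mm [ 34.4 -68.8 151.2] F bank [-7.2  0.  -4.5] turn units to square [-0.001  0.003  0.   ] q [-0.26  0.45  0.25  1.76 -0.13  0.94  1.74]
```

Request:
arm_command(
  moves=[
    [[0.5,0,0],[0,0,0],1],
    [[1.0,0,0],[0,0,0],1],
    [[1.0,0,0],[0,0,0],1],
    [[1.0,0,0],[0,0,0],1],
  ],
)

```text
t: 15.72
eef_pos: [0.516, -0.0033, 0.1523]
eef_rot: [-0.2, 3.124, -0.003]
ft_force: [0.6, -0.1, -0.0]
opening: 0.0004
```

Run:
```python
from h import *
st()
s,d=get_image("side")
cv2.imwrite("pics/g.png",cv2.resize(s[140:310,170:370],None,fx=3.5,fy=3.5,interpolation=2))
```

```text
t 15.72 local mm [-62.8 -68.8 152.3] F bank [ 0.6 -0.2 -0. ] turn units to square [-0.001  0.005  0.   ] q [-0.28  0.29  0.26  1.99 -0.1   0.86  1.73]
```

View pics/g.png

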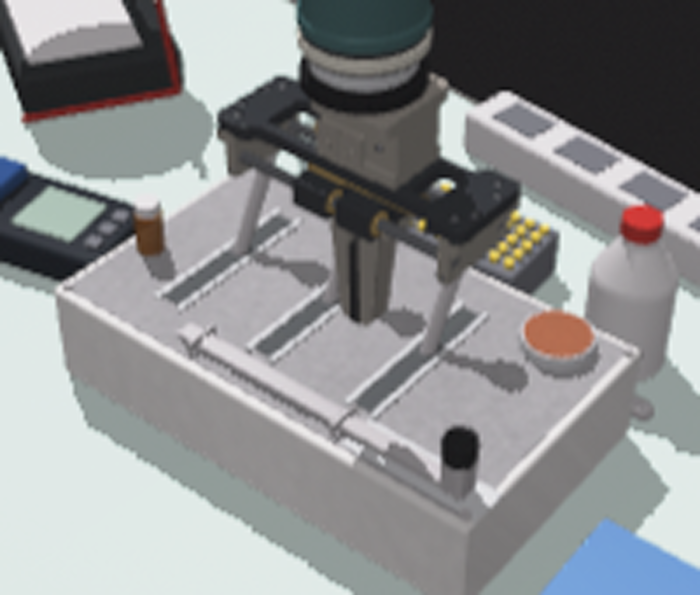

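All three rods lean away (crop: lever feet at (250,245), (330,290), (435,345)); vial and dish are in place, and the bar head is at (460,448). Going to the right of the bar grip and down.

Request:
arm_command(
  moves=[
    [[0.22,-0.5,0],[0,0.005,0],1],
    [[0.22,-1.0,0],[0,0.005,0],1],
    [[0.22,-1.0,0],[0,0.005,0],1],
    [[0.22,-1.0,0],[0,0.005,0],1],
  ],
)

```text
t: 16.27
eef_pos: [0.5081, -0.1046, 0.152]
eef_rot: [-0.202, 3.135, -0.004]
ft_force: [-0.0, 1.0, 0.3]
opening: 0.0005
```

Request:
arm_command(
  moves=[
    [[0,-0.4,0],[0,0,0],1],
    [[0,-0.4,0],[0,0,0],1],
    [[0,-0.4,0],[0,0,0],1],
  ],
)

```text
t: 16.65
eef_pos: [0.5136, -0.1425, 0.1518]
eef_rot: [-0.205, 3.135, -0.003]
ft_force: [-0.7, -0.3, -0.3]
opening: 0.0006
```

```bash
python3 -c "from h import *;st()"
```

```text
t 16.65 local mm [ -82.9 -206.6  151.8] F bank [-0.8 -0.2 -0.3] turn units to square [-0.001  0.     0.001] q [-0.06  0.33  0.32  1.95 -0.13  0.88  2.03]
```

Request:
arm_command(
  moves=[
    [[0.02,0,0.2],[0,0,0],1],
    [[0.02,0,0.4],[0,0,0],1],
    [[0.02,0,0.56],[0,0,0],1],
    [[0.02,0,0.56],[0,0,0],1],
    [[0.02,0,0.56],[0,0,0],1],
  ],
)

```text
t: 17.27
eef_pos: [0.5122, -0.1426, 0.0963]
eef_rot: [-0.205, 3.134, -0.003]
ft_force: [0.4, 0.5, 0.1]
opening: 0.0005
```

Run:
```python
from h import *
st()
s,d=get_image("side")
cv2.imwrite("pics/i.png",cv2.resize(s[190:330,230:390],None,fx=4,fy=4,interpolation=2))
```

```text
t 17.27 local mm [ -84.4 -206.6   96.3] F bank [0.4 0.5 0.1] turn units to square [-0.001  0.     0.002] q [-0.04  0.41  0.3   1.99 -0.17  0.76  2.06]
```

View pics/i.png

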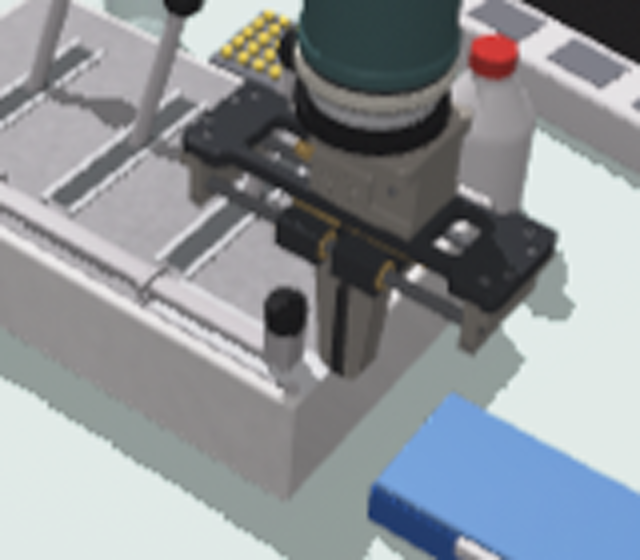

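Fingers stand to the right of the bar grip (crop: finger (350,340), grip (285,330)). Feel the bar first, then slide it.

Request:
arm_command(
  moves=[
    [[0,0.07,0],[0,0,0],1],
    [[0,0.13,0],[0,0,0],1],
    [[0,0.2,0],[0,0,0],1],
    [[0,0.2,0],[0,0,0],1],
  ],
)

```text
t: 17.82
eef_pos: [0.5097, -0.1223, 0.0966]
eef_rot: [-0.207, 3.133, -0.003]
ft_force: [-0.1, 0.2, -0.2]
opening: 0.0006
```

```bash
python3 -c "from h import *;st()"
```

```text
t 17.82 local mm [ -84.2 -186.1   96.6] F bank [-0.1  0.2 -0.2] turn units to square [-0.001  0.001  0.002] q [-0.07  0.4   0.3   2.01 -0.16  0.75  2.02]
```

Request:
arm_command(
  moves=[
    [[0,0.04,0],[0,0,0],1],
    [[0,0.08,0],[0,0,0],1],
  ],
)

```text
t: 18.08
eef_pos: [0.5086, -0.1146, 0.0966]
eef_rot: [-0.206, 3.133, -0.004]
ft_force: [0.2, -2.9, 0.0]
opening: 0.0005
```

```bash
python3 -c "from h import *;st();print(blob(get_image('side')[0],301,268,10))"
```

```text
t 18.07 local mm [ -84.3 -178.3   96.6] F bank [-0.1 -2.9  0. ] turn units to square [-0.001  0.001  0.002] q [-0.09  0.39  0.29  2.02 -0.16  0.75  2.01]
(array([294.73684211, 265.22807018]), np.int32(57))
```

The bar is free (head shifted ~7 px, 2.9 N). Sliding on.

Request:
arm_command(
  moves=[
    [[0,0.1,0],[0,0,0],1],
    [[0,0.2,0],[0,0,0],1],
    [[0,0.3,0],[0,0,0],1],
    [[0,0.38,0],[0,0,0],1],
    [[0,0.4,0],[0,0,0],1],
    [[0,0.4,0],[0,0,0],1],
  ],
)

```text
t: 18.88
eef_pos: [0.5034, -0.0736, 0.0965]
eef_rot: [-0.207, 3.133, -0.002]
ft_force: [0.5, -0.4, 0.2]
opening: 0.0006
```

```bash
python3 -c "from h import *;st()"
```

```text
t 18.88 local mm [ -84.3 -137.    96.5] F bank [ 0.5 -0.5  0.2] turn units to square [-0.001  0.001  0.002] q [-0.16  0.37  0.28  2.05 -0.15  0.74  1.92]
```

Request:
arm_command(
  moves=[
    [[0,0.03,0],[0,0,0],1],
    [[0,0.06,0],[0,0,0],1],
    [[0,0.06,0],[0,0,0],1],
  ],
)

```text
t: 19.25
eef_pos: [0.5027, -0.0674, 0.0965]
eef_rot: [-0.208, 3.133, -0.002]
ft_force: [-0.5, -1.6, 0.9]
opening: 0.0006
```

```bash
python3 -c "from h import *;st()"
```

```text
t 19.25 local mm [ -84.2 -130.8   96.5] F bank [-0.7 -1.5  0.9] turn units to square [-0.001  0.001  0.002] q [-0.17  0.37  0.28  2.05 -0.15  0.74  1.91]
```

Request:
arm_command(
  moves=[
    [[0,0.03,0],[0,0,0],1],
    [[0,0.05,0],[0,0,0],1],
    [[0,0.05,0],[0,0,0],1],
  ],
)

```text
t: 19.62
eef_pos: [0.5021, -0.0638, 0.0965]
eef_rot: [-0.206, 3.132, -0.004]
ft_force: [-0.9, -4.6, -1.3]
opening: 0.0003
```

Run:
```python
from h import *
st();s,_=get_image("side");x,n=blob(s,282,258,12);print(x,n,loc(onplane("side",*x,.124))*1e3, loc(onplane("side",301.3,269.5,.124))*1e3)
```

```text
t 19.62 local mm [ -84.3 -127.1   96.5] F bank [-1.5 -4.4 -1.3] turn units to square [-0.001  0.001  0.002] q [-0.18  0.37  0.28  2.05 -0.15  0.74  1.9 ]
[276.60714286 255.30357143] 56 [-88.9189672  -99.82211142 124.        ] [ -88.74265989 -169.5143995   124.        ]
```

Request:
arm_command(
  moves=[
    [[0,0.03,0],[0,0,0],1],
    [[0,0.03,0],[0,0,0],1],
  ],
)

```text
t: 19.92
eef_pos: [0.502, -0.0629, 0.0966]
eef_rot: [-0.204, 3.132, -0.008]
ft_force: [0.8, -7.4, -1.1]
opening: 0.0005
```

```bash
python3 -c "from h import *;st()"
```

```text
t 19.93 local mm [ -84.3 -126.2   96.6] F bank [-0.2 -7.4 -1.1] turn units to square [-0.003  0.001  0.001] q [-0.18  0.37  0.28  2.05 -0.14  0.73  1.89]
```

Request:
arm_command(
  moves=[
    [[0,-0.3,0],[0,0,0],1],
    [[0,-0.3,-0.3],[0,0,0],1],
    [[0.3,-0.3,-0.9],[0,0,0],1],
    [[0.3,-0.3,-0.9],[0,0,0],1],
  ],
)

```text
t: 20.42
eef_pos: [0.477, -0.0959, 0.1901]
eef_rot: [-0.203, 3.125, -0.007]
ft_force: [0.9, 1.1, -0.4]
opening: 0.0005
```

Request:
arm_command(
  moves=[
    [[0.3,-0.5,-0.6],[0,0,0],1],
    [[0.3,-0.9,-0.6],[0,0,0],1],
    [[0.3,-0.9,-0.6],[0,0,0],1],
    [[0.3,-0.9,-0.6],[0,0,0],1],
  ],
)

```text
t: 20.92
eef_pos: [0.4583, -0.1875, 0.2492]
eef_rot: [-0.204, 3.126, -0.005]
ft_force: [0.5, 0.3, -0.6]
opening: 0.0008
```

Request:
arm_command(
  moves=[
    [[0.1,-0.5,0],[0,0,0],1],
    [[0.1,-0.9,0],[0,0,0],1],
    [[0.1,-0.9,0],[0,0,0],1],
    [[0.1,-0.9,0],[0,0,0],1],
  ],
)

```text
t: 21.42
eef_pos: [0.4603, -0.2758, 0.2483]
eef_rot: [-0.208, 3.128, -0.002]
ft_force: [-0.0, 0.2, 0.2]
opening: 0.0007
```

Run:
```python
from h import *
st()
t,_=get_image("top");s,_=get_image("side")
ref=cv2.imread("pics/side0.png")
x,n=blob(s,282,258,12);y,m=blob(t,310,248,9);print(x,n,y,m,(loc(tri(y,x)[0])*1e3).round(1),tri(y,x)[1])
cv2.imwrite("pics/j.png",cv2.hconcat([cv2.resize(t[150:290,190:350],None,fx=2.5,fy=3,interpolation=2),cv2.resize(s[150:290,170:360],None,fx=2.1,fy=3,interpolation=2)]))
for a in [(236,226),(266,222),(300,218)]:
  try: b=blob(t,a[0],a[1],14,35);print(b,(loc(onplane("top",*b[0],.178))*1e3).round(0))
  except Exception as e: print(e)
```

```text
t 21.43 local mm [-152.7 -332.1  248.3] F bank [0.  0.2 0.2] turn units to square [-0.001  0.003  0.003] q [ 0.08  0.22  0.47  1.86 -0.12  1.08  2.3 ]
[279.125      257.70833333] 48 [307.95  253.175] 40 [ -86.7 -104.9  117.9] 0.0009112271557123877
(array([228.26415094, 214.77358491]), np.int32(53)) [ 50. 112. 178.]
(array([258.97916667, 210.54166667]), np.int32(48)) [ 51.  23. 178.]
(array([289.58536585, 206.17073171]), np.int32(41)) [ 52. -66. 178.]
```

View pics/j.png

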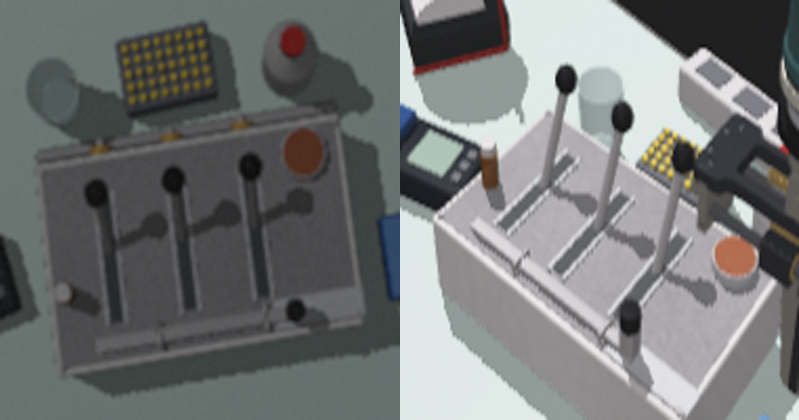

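The picture shows all three knobs over (x ≈ +50 to 52 mm, about 0.88 rad). The bar head is at y ≈ −105 mm, which is fully home. The bystanders are in place and the arm is clear, so I'm handing in.

```bash
python3 -c "from h import *;print(ticket.finish_job())"
```

```text
the job is handed in; nothing more can be done
None
```

All three levers are thrown fully over and the locking bar is slid home; I handed the job in at about 21.5 s. I threw them left, middle, right with closed fingers. Each was free when felt, so no blocked lever was met.

**Last checks:**
- **Levers:** the knobs measured x ≈ +50 to +52 mm in the top view, about 0.88 rad by my estimate against the 0.80 needed.
- **Bar:** the head measured y ≈ −105 mm across the two views, which matches full travel of 60 mm.
- **Forces:** the highest reading I took on the bank was about 8.5 N at the wrist. I read the force only at the ends of moves, not continuously.
- **Bystanders:** the vial, dish, tip rack, bottle and beaker look unmoved in the final picture. The meter and slide box are only partly visible in it, and I measured none of them. The arm finished clear of everything.

**What disagreed:**
- **Fingertip height:** with the fingers shut, the camera showed the tips about 30 mm higher than the stated tool geometry. My first try at the left lever therefore passed over the knob without touching it. I lowered the tool by 30 mm and it worked.
- **Bar position:** a quick single-view check during the push read about 70 mm of travel instead of 60. The two-view measurement afterwards fitted 60 mm.

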